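# Start the laminator for cold pouches

## Robot

A 6-joint arm with a two-finger parallel gripper is mounted at the origin on the work surface. World frame = base frame: x ahead of the robot, y to its left, z up, the work surface at z = 0. Lengths are in mm, angles in rad, forces in N, time in s.
With the tool pointing down it reaches from about 300 to 775 mm from the base axis. Payload 14.6 kg.
Tool frame: the origin (TCP) lies at the very end of the fingers, on their centre line; the grasp point (between the pads) lies 19 mm behind it; z points along the fingers, y is the line along which they close (so a half turn about z gives the same grasp; the last joint's range is limited). The gripper opens to 94 mm and grips with 3 to 60 N. Pads are 16 mm wide; open, the fingers measure 119 mm over their backs; the gripper's body (75 mm by 177 mm) begins 78 mm behind the grasp point.
Start: joints at [-1.383, 0.3, 1.521, -0, 1.321, -0.067], TCP at [138.622, -532.234, 205.446] pointing down, gripper open.
Joint ranges: [-3.03, 3.03], [-0.79, 2.21], [0.23, 2.52], [-1.04, 4.18], [0, 3.07], [-2.55, 2.55]. Speed limits (rad/s): [2.22, 2.22, 2.57, 3.14, 3.14, 3.14].

## Interface

Orientations are given as [roll, pitch, yaw] about the fixed x, y, z axes, in that order (R = Rz(yaw) Ry(pitch) Rx(roll)).
In Python, from cell import manip gives the robot as it stands.
- The arm moves only by the tool servo_tool, never from a script. Its argument "motion" is a list that holds one entry, the list of rows, each a list of 7 numbers: the shift along the world's x, y, z as a fraction of full scale, then the turn, a rotation vector about the world's x, y, z as a fraction of full scale, then the closure, from 0 (fully open) to 1 (shut). In form: [[[x, y, z, rx, ry, rz, gripper], ...]]. A call has 1 to 10 rows; each row is the pose to reach, as a shift and turn from the pose commanded when the call began, turning the shorter way round; what a row does not reach only later rows make up. Full scale, the value 1, is 0.5 m for a shift and pi rad for a turn. A row lasts 1/10 s, in which the tool goes at most 50 mm and 8.59 degrees, less where a joint would pass 70% of its speed; a pose out of reach is approached as far as the arm can. A call with a number of a shift or a turn outside -1 to 1 is refused whole. A call with a gripper value outside its range is refused whole. The fingers move at their own pace and stop on an object; "newtons" is the grip in N (left out, the last holds). Time passes only in rows, so rows that repeat a pose let the fingers close. It gives the time, the measured TCP pose, the force, the opening and the grip force at its end, in the units of the state.
- manip.read_state(): the state, without advancing time (a new reading comes with each control period).
- manip.camera(name): name is "scene" or "top" or "wrist"; returns a dict with "frame" (480x640x3 uint8, red, green, blue), "range_z" (480x640 float32, mm along the optical axis (not along the pixel's ray), 0 where there is no reading), "vfov" (degrees; the focal length in pixels is half the picture's height over the tangent of half this angle, whatever the lens; pixels are square), "cx", "cy" (the principal point, pixels), "cam_to_world" (4x4, takes a point from camera to world coordinates). Camera axes: x right, y down, z forward; pixel columns grow to the right and rows downward; lengths in mm; the calibration is good to about 2 mm. The wrist camera is an equidistant fisheye: a pixel r from the principal point sees the ray r / f radians off the axis. A picture is of the moment at which its call begins.
- manip.sign_off(): hands the job in; it is judged then, once.
The state is a dict: "clock": time; "joints": joint angles; "qd": joint speeds; "effort": joint torques, N m; "eef_pos": TCP position; "eef_rot": TCP orientation; "wrist_force": force on the tool from outside, world axes, zero at the start; "moment": the same for the moment, N m; "finger_gap": finger opening in mm; "finger_force": force on a finger pad.
Only numpy, scipy, OpenCV 4.12 (cv2) and the standard library are available. Lean on these libraries where they do the work, as an engineer would, in place of code of your own. Each camera call takes 0.05 s, during which the arm holds its last target. There are 200 camera calls.

## Task

Heat would spoil these paintings, so get the laminator on the table running for cold pouches: with the fingertips press the heat selector fully over to cold first, only then press the mains switch on, and last press the roller switch to forward. Press only: nothing is to be picked up or shoved about, the laminator included, and the temperature dial and the art things standing around are left as they are.

Things in the scene. Friction and masses are not known exactly. Their poses are not given: they have to be found in the camera images.
- laminator: A3 pouch laminator, white, grey ends, 240 deep (x) x 480 wide (y) x 112 mm high, about 5 kg, loose on rubber feet. Origin: centre of its underside, on the table; x points from its operator (near) side to its back (far) side, y to its left as the operator sees it, z up. A steel feed table sticks out 58 mm on the near side, 50 mm up. The switches are on the flat top, right-hand near part
- laminator_mid (a point): centre of the laminator's top cover, 112 mm above the table
- panel_mid (a point): middle of the bare-metal control panel (96 mm in x, 200 mm in y) on the laminator's top, on its surface 114 mm above the table, at laminator x -55, y -117 mm. In one row across it, from left to right, all at laminator x -55: mains rocker (laminator y -40), heat selector rocker (y -92), roller rocker (y -144), temperature dial (y -190 mm)
- power (a joint): mains rocker, the left one: 0 = off (near end down, far end raised), 0.4 rad = on (far end down; a ring-and-bar sign is printed there). Black, 34 mm long (x) by 24 wide, shallow V top, rocks about a cross axle; stiff, stays where it is left. The end that is down lies level 5 mm above the panel (bezel 2 mm), the raised end stands 11 mm above it
- mode (a joint): heat selector, the middle rocker, same build as the mains one: 0 = hot (far end down, at the sun sign; near end raised), 0.4 rad = cold (near end down, at the snow-star sign); stays where it is left. About 2.5 N on the pad of a raised end moves any of the rockers all the way; fully over it meets a rigid stop
- motor (a joint): roller rocker, the right one, same size, three positions: 0 = stop (both ends raised, 8 mm above the panel), 0.2 rad = forward (far end down, 5 mm above the panel, at the arrow pointing far), -0.2 = back (near end down); stays where it is left
- power_far (a point): pressing point on the top face of the mains rocker's far half, 12 mm from its middle and 5 mm from its end; it moves with the rocker, 5 mm down from off to on
- mode_near (a point): pressing point on the top face of the heat selector's near half, 12 mm from its middle and 5 mm from its end; it moves with the rocker, 5 mm down from hot to cold
- motor_far (a point): pressing point on the top face of the roller rocker's far half, 12 mm from its middle and 5 mm from its end; it moves with the rocker, 2.4 mm down from stop to forward
- dial_mark (a point): end of the white mark on top of the temperature dial (black knob, 29 mm across, 17 mm high, turns easily), 10.5 mm from its axis; not to be turned
- cup: steel rinsing cup, 76 mm across, 80 mm high, loose, beside the laminator; origin at the centre of its underside
- woodbox: open oval box of bent wood, 144 x 104 x 90 mm, loose, beside the laminator on the side away from the cup; origin at the centre of its underside
- lidbox: small closed oval wooden box with a painted lid, 104 x 70 x 50 mm, loose, standing on the left part of the laminator's top; origin at the centre of its underside

How it is judged (in metres and radians):
On the way, in this order (a step that is already met when the one before it is completed fails the run):
1. the heat selector is fully over to cold, with the mains still off (value of joint mode above 0.32 rad and value of joint power below 0.08 rad and value of joint motor below 0.06 rad), for 0.1 s.
2. the mains rocker is fully on, the selector still at cold (value of joint each of power, mode above 0.32 rad and value of joint motor below 0.06 rad), for 0.1 s.
3. the roller rocker is fully at forward, mains on, selector at cold (value of joint motor above 0.14 rad and value of joint each of power, mode above 0.32 rad), for 0.1 s.
At the end, for the whole second after the job is handed in: selector at cold and mains on (both over 0.32 of 0.4 rad), rollers at forward (over 0.14 of 0.2 rad); laminator within 10 mm, cup and wooden boxes within 15 mm of where they stood, the dial not turned (its mark within 10 mm of where it was) (all of step 3 and not (distance of cup from where it was at the start of the episode above 0.015 m) and not (distance of woodbox from where it was at the start of the episode above 0.015 m) and not (distance of lidbox from where it was at the start of the episode above 0.015 m) and not (distance of laminator_mid from where it was at the start of the episode above 0.01 m) and not (distance of dial_mark from where it was at the start of the episode above 0.01 m)); the robot touches nothing.
It fails at once if the mains is switched on while the selector is not at cold (value of joint power above 0.2 rad and value of joint mode below 0.2 rad).
It fails at once if the rollers are switched to forward before the mains is on (value of joint motor above 0.1 rad and value of joint power below 0.2 rad).
It fails at once if the laminator is shoved or lifted (10 mm) (distance of laminator_mid from where it was at the start of the episode above 0.01 m).
It fails at once if the temperature dial is turned (distance of dial_mark from where it was at the start of the episode above 0.01 m).
It fails at once if the cup or one of the wooden boxes is moved or lifted (15 mm) (distance of any of cup, woodbox, lidbox from where it was at the start of the episode above 0.015 m).
It also fails if it takes over 42 s, if anything falls off the work surface, if the arm or the gripper's body presses on something with over 40 N, if the wrist force passes 120 N, or if a joint passes its speed limit or range.

## Working session

There is one attempt and no reset: what is moved stays moved. The work goes in short steps, Python scripts to look and compute and a tool call to move; the robot and the scene stay as the last step left them, time stands still between calls to the robot, and variables do not carry over. Pictures are saved under pics/ and viewed, at most 10 in all, crops included, and the job is handed in when it is done.

Besides the shell and the picture viewer there is one more tool, called after "Emit:" as a command line: name --argument value ..., lists and objects as JSON in quotes. servo_tool: Moves the arm, as the interface text tells. Its arguments: {"type":"object","properties":{"motion":{"type":"array"},"newtons":{"type":"number"}},"required":["motion"]}

```bash
mkdir -p pics
cat > h.py <<'E'
from cell import manip
import numpy as np, cv2
def cam(n,f):
    c=manip.camera(n); cv2.imwrite(f'pics/{f}.png',c['frame'][:,:,::-1]); np.savez(f'{f}.npz',**c); return c
def px(c,u,v,z=None):
    f=240/np.tan(np.radians(float(c['vfov']))/2); T=np.array(c['cam_to_world'])
    r=np.array([(u-c['cx'])/f,(v-c['cy'])/f,1])
    if z is None:
        u0,v0=int(u),int(v); p=c['range_z'][v0-1:v0+2,u0-1:u0+2]; return T[:3,:3]@(r*np.median(p))+T[:3,3]
    d=T[:3,:3]@r; return T[:3,3]+d*(z-T[2,3])/d[2]
E
python3 -c "
from h import *
c=cam('top','top'); print(c['cam_to_world'],c['vfov'],c['cx'],c['cy']); print(manip.read_state())
i=c['frame'][:,:,::-1]
"
```

```text
[[ 1.93998483e-02 -9.94243717e-01  1.05371136e-01  4.55660657e+02]
 [-9.99710331e-01 -2.07913512e-02 -1.21232592e-02  1.23864214e+02]
 [ 1.42442826e-02 -1.05105424e-01 -9.94359065e-01  1.35594540e+03]
 [ 0.00000000e+00  0.00000000e+00  0.00000000e+00  1.00000000e+00]] 49.38703892361536 325.98481270459285 238.92648927296466
{'clock': 0.05, 'joints': array([-1.38256965e+00,  3.00472686e-01,  1.52156697e+00, -2.26370262e-05,
        1.32068736e+00, -6.66053577e-02]), 'qd': array([-8.79645779e-04, -6.70892077e-05, -7.03389671e-04, -1.51124391e-03,
        5.17229543e-04,  1.09560493e-03]), 'effort': array([ 4.20122842e-04, -5.33213532e+01, -3.53709805e+01,  7.10161985e-02,
        2.34767713e-02, -4.55474856e-05]), 'eef_pos': array([ 138.58645044, -531.99078235,  204.89142788]), 'eef_rot': array([-3.14045935e+00, -5.36206877e-05,  2.54837615e-01]), 'wrist_force': array([ 0.88997307,  0.04476768, -0.86330182]), 'moment': array([-0.00310672, -0.04224171, -0.01280698]), 'finger_force': 0.0, 'finger_gap': 93.85440984320053}
```

View pics/top.png

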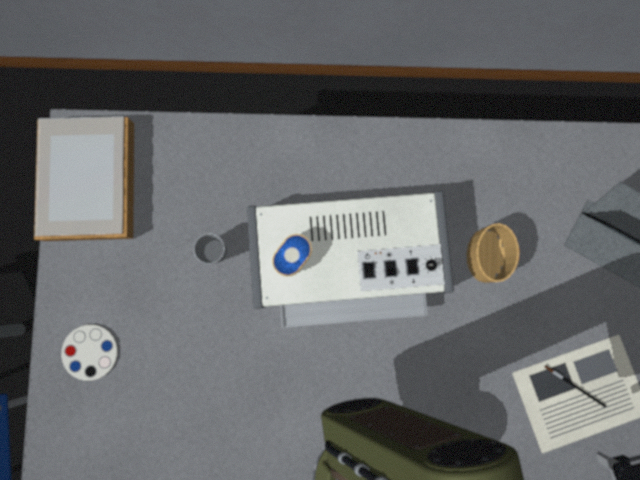

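The top view shows the laminator, with the rockers at about (369,270), (391,268) and (412,266) and the dial at (432,265). I'll enlarge the panel.

```bash
python3 -c "
from h import *
c=dict(np.load('top.npz')); i=cv2.imread('pics/top.png')[235:300,350:450]
cv2.imwrite('pics/top2.png',cv2.resize(i,None,fx=8,fy=8,interpolation=2))
for u,v in [(369,270),(391,268),(412,266),(432,265)]: print(px(c,u,v,120).round(1),px(c,u,v).round(1))
"
```

```text
[514.7   5.5 120. ] [514.8   5.3 118.4]
[520.5 -46.7 120. ] [520.6 -46.9 119.1]
[526.3 -96.6 120. ] [526.2 -96.5 120.8]
[ 529.6 -144.2  120. ] [ 529.  -142.1  130.1]
```

View pics/top2.png

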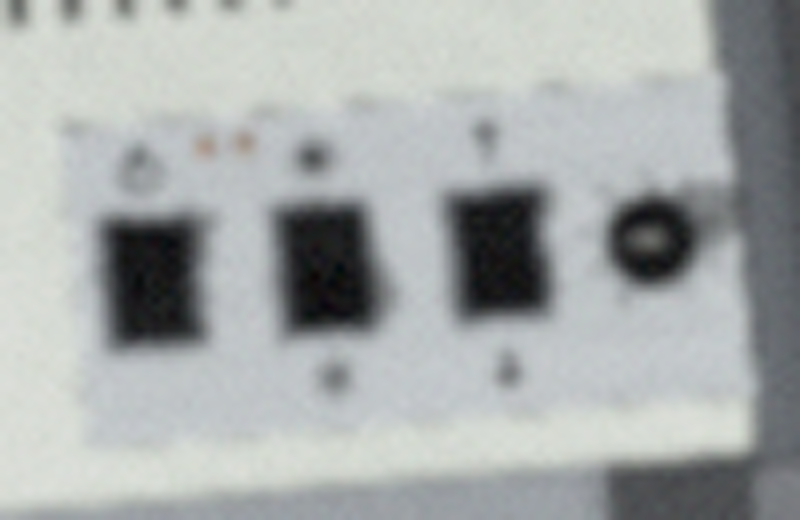

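Emit:
servo_tool --motion '[[[0.74,0.97,0,0,0,-0.0455,1],[0.74,0.97,0,0,0,-0.0455,1],[0.74,0.97,0,0,0,-0.0455,1],[0.74,0.97,0,0,0,-0.0455,1],[0.74,0.97,0,0,0,-0.0455,1],[0.74,0.97,0,0,0,-0.0455,1],[0.74,0.97,0,0,0,-0.0455,1],[0.74,0.97,0,0,0,-0.0455,1],[0.74,0.97,0,0,0,-0.0455,1],[0.74,0.97,0,0,0,-0.0455,1]]]' --newtons 10

```text
clock: 1.05
eef_pos: [442.6, -132.7, 205.3]
eef_rot: [-3.142, 0.0, 0.112]
wrist_force: [1.0, -1.1, -0.2]
finger_gap: 17.2
finger_force: 0.0
```

Emit:
servo_tool --motion '[[[0.12,0.16,0,0,0,0,1],[0.12,0.16,0,0,0,0,1],[0.12,0.16,0,0,0,0,1],[0.12,0.16,0,0,0,0,1],[0.12,0.16,0,0,0,0,1],[0.12,0.16,0,0,0,0,1]]]'

```text
clock: 1.65
eef_pos: [501.4, -55.8, 205.5]
eef_rot: [3.142, 0.0, 0.11]
wrist_force: [-0.1, 0.3, 0.6]
finger_gap: 0.6
finger_force: 0.0
```

```bash
cat >> h.py <<'E'
def fish(c,u,v,z):
    f=240/np.tan(np.radians(float(c['vfov']))/2); T=np.array(c['cam_to_world'])
    d=np.array([u-c['cx'],v-c['cy']]); r=np.hypot(*d); t=r/f
    w=T[:3,:3]@np.array([*(np.sin(t)*d/r),np.cos(t)]); return T[:3,3]+w*(z-T[2,3])/w[2]
E
python3 -c "
from h import *
s=manip.read_state(); print(s['eef_pos'],s['eef_rot'],s['finger_gap'])
c=cam('wrist','w1'); print(c['cam_to_world'])"
```

```text
[501.39463174 -55.77100522 205.50676289] [3.14152572e+00 9.50166282e-06 1.10134572e-01] 0.5931771887374342
[[ 1.10311074e-01 -9.52733824e-01 -2.83071946e-01  5.84319598e+02]
 [-9.93896537e-01 -1.05436283e-01 -3.24478689e-02 -4.76972244e+01]
 [ 1.06812835e-03  2.84923586e-01 -9.58549638e-01  3.85618565e+02]
 [ 0.00000000e+00  0.00000000e+00  0.00000000e+00  1.00000000e+00]]
```

View pics/w1.png

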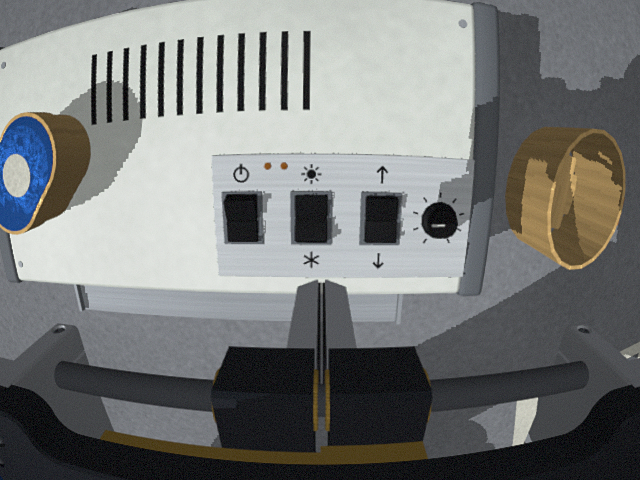

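The wrist view shows all three rockers clearly: mains at (243,218), selector (312,218), roller (380,219) and dial (439,220).

```bash
python3 -c "
from h import *
c=dict(np.load('w1.npz'))
for n,u,v in [('mains',243,218),('mode',311.5,218),('motor',380.5,218.5)]: print(n,fish(c,u,v,116).round(1))
for n,u,v in [('TL',212,156),('BL',219,276),('BR',466,276)]: print(n,fish(c,u,v,114).round(1))
"
```

```text
mains [516.7   3.8 116. ]
mode [522.1 -47.7 116. ]
motor [527.6 -99.1 116. ]
TL [561.4  31.4 114. ]
BL [466.3  21.8 114. ]
BR [ 487.8 -179.8  114. ]
```

Emit:
servo_tool --motion '[[[0.015,0.0145,-0.06,0,0,0,1],[0.015,0.0145,-0.14,0,0,0,1],[0.015,0.0145,-0.14,0,0,0,1],[0.015,0.0145,-0.14,0,0,0,1],[0.015,0.0145,-0.14,0,0,0,1]]]'

```text
clock: 2.2
eef_pos: [510.2, -48.0, 137.5]
eef_rot: [3.141, -0.003, 0.111]
wrist_force: [-0.7, 0.1, -0.2]
finger_gap: 0.5
finger_force: 0.0
```

Emit:
servo_tool --motion '[[[-0.002,0,-0.02,0,0,0,1],[-0.002,0,-0.026,0,0,0,1],[-0.002,0,-0.03,0,0,0,1],[-0.002,0,-0.033,0,0,0,1],[-0.002,0,-0.035,0,0,0,1],[-0.002,0,-0.036,0,0,0,1],[-0.002,0,-0.036,0,0,0,1]]]'

```text
clock: 2.9
eef_pos: [508.5, -47.5, 118.8]
eef_rot: [3.141, -0.001, 0.112]
wrist_force: [-9.8, -0.0, 17.4]
finger_gap: 0.5
finger_force: 9.0
```

Emit:
servo_tool --motion '[[[0,0,0.04,0,0,0,1],[0,0,0.1,0,0,0,1],[0,0.05,0.1,0,0,0,1],[0.0,0.107,0.1,0,0,0,1],[0.0,0.107,0.1,0,0,0,1],[0.0,0.107,0.1,0,0,0,1]]]'

```text
clock: 3.5
eef_pos: [508.4, 6.2, 167.4]
eef_rot: [3.142, -0.0, 0.113]
wrist_force: [0.1, -1.1, -0.5]
finger_gap: 0.9
finger_force: 0.0
```

```bash
python3 -c "
from h import *
c=cam('wrist','w2'); i=cv2.imread('pics/w2.png')[100:300,180:480]
cv2.imwrite('pics/w2c.png',cv2.resize(i,None,fx=2.6,fy=2.6,interpolation=2))"
```

```text
(no output)
```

View pics/w2c.png

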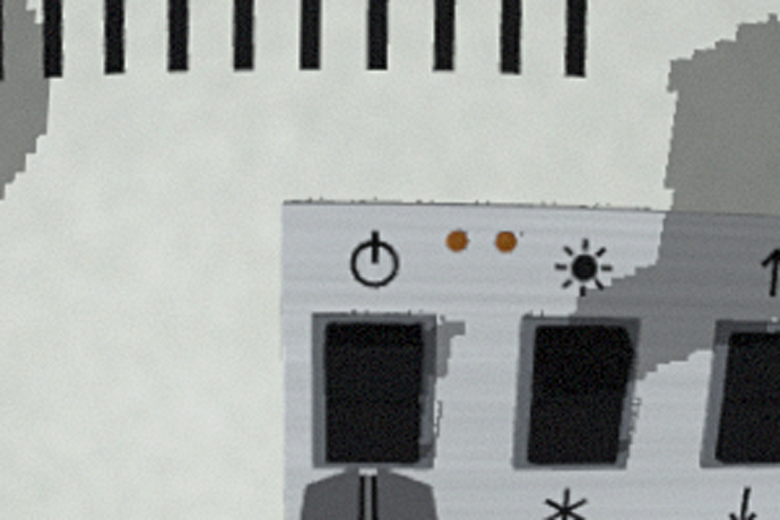

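The crop shows the selector at crop (577,392) with its far end now up, like the mains at (374,390). I'll confirm from the depth map and re-measure the positions.

```bash
python3 -c "
from h import *
for n,pts in [('w1',[(243,203),(243,233),(311,203),(311,233)]),('w2',[(324,231),(324,268),(403,231),(400,268)])]:
  c=dict(np.load(n+'.npz')); T=c['cam_to_world']; f=240/np.tan(np.radians(c['vfov'])/2)
  for u,v in pts:
    d=np.array([u-c['cx'],v-c['cy']]);r=np.hypot(*d);t=r/f
    z=np.median(c['range_z'][v-2:v+3,u-2:u+3]); p=T[:3,:3]@np.array([*(np.tan(t)*d/r),1])*z+T[:3,3]
    print(n,u,v,p.round(1))
print(fish(c,180+374/2.6,100+390/2.6,116),fish(c,180+577/2.6,100+392/2.6,116))
"
```

```text
w1 243 203 [530.2   2.7 125.4]
w1 243 233 [506.1   2.4 119.8]
w1 311 203 [534.2 -46.2 120.1]
w1 311 233 [512.9 -48.5 124.4]
w2 324 231 [532.5   5.8 124.1]
w2 324 268 [506.4   2.7 119.6]
w2 403 231 [538.1 -44.  123.6]
w2 400 268 [511.8 -47.5 119.7]
[517.54540633   4.10525623 116.        ] [522.78678478 -47.62522085 116.        ]
```

The selector has flipped to cold. Mains next.

Emit:
servo_tool --motion '[[[0.041,-0.001,0,0,0,0,1],[0.041,-0.001,-0.04,0,0,0,1],[0.041,-0.001,-0.06,0,0,0,1],[0.041,-0.001,-0.06,0,0,0,1],[0.041,-0.001,-0.06,0,0,0,1]]]'

```text
clock: 4.05
eef_pos: [528.8, 5.2, 137.8]
eef_rot: [3.142, 0.0, 0.111]
wrist_force: [-0.3, -0.2, 0.8]
finger_gap: 0.2
finger_force: 0.0
```

Emit:
servo_tool --motion '[[[0,0,-0.02,0,0,0,1],[0,0,-0.026,0,0,0,1],[0,0,-0.03,0,0,0,1],[0,0,-0.033,0,0,0,1],[0,0,-0.035,0,0,0,1],[0,0,-0.037,0,0,0,1],[0,0,-0.037,0,0,0,1]]]'

```text
clock: 4.75
eef_pos: [529.0, 5.6, 119.1]
eef_rot: [3.142, -0.0, 0.112]
wrist_force: [1.4, -0.1, 3.4]
finger_gap: 0.8
finger_force: 1.7
```

Emit:
servo_tool --motion '[[[0,0,-0.001,0,0,0,1],[0,0,-0.002,0,0,0,1],[0,0,-0.002,0,0,0,1]]]'

```text
clock: 5.05
eef_pos: [529.1, 5.6, 119.0]
eef_rot: [3.141, -0.001, 0.112]
wrist_force: [-2.0, 0.6, 13.9]
finger_gap: 0.7
finger_force: 6.6
```

Emit:
servo_tool --motion '[[[0,0,0.04,0,0,0,1],[0,0,0.1,0,0,0,1],[-0.04,-0.1,0.1,0,0,0,1],[-0.04,-0.204,0.1,0,0,0,1],[-0.04,-0.204,0.1,0,0,0,1],[-0.04,-0.204,0.1,0,0,0,1],[-0.04,-0.204,0.1,0,0,0,1]]]'

```text
clock: 5.75
eef_pos: [508.7, -95.7, 167.6]
eef_rot: [-3.141, 0.001, 0.112]
wrist_force: [-1.2, 0.4, -0.7]
finger_gap: 0.5
finger_force: 0.0
```

```bash
python3 -c "
from h import *
c=cam('wrist','w3'); i=cv2.imread('pics/w3.png')[140:300,80:400]
cv2.imwrite('pics/w3c.png',cv2.resize(i,None,fx=2.5,fy=2.5,interpolation=2))"
```

```text
(no output)
```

View pics/w3c.png

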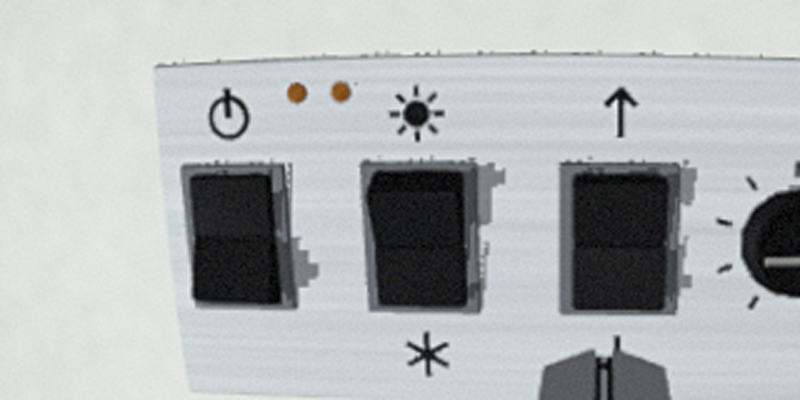

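Mains at crop (235,235) is now far end down, the selector (425,238) is at cold, and the roller switch (621,238) is still neutral. Roller next.

Emit:
servo_tool --motion '[[[0.062,-0.004,0,0,0,0,1],[0.062,-0.004,-0.04,0,0,0,1],[0.062,-0.004,-0.06,0,0,0,1],[0.062,-0.004,-0.06,0,0,0,1],[0.062,-0.004,-0.06,0,0,0,1]]]'

```text
clock: 6.3
eef_pos: [539.8, -98.0, 138.3]
eef_rot: [-3.142, 0.0, 0.112]
wrist_force: [-0.1, -0.2, -0.1]
finger_gap: 0.4
finger_force: 0.0
```

Emit:
servo_tool --motion '[[[0,0,-0.02,0,0,0,1],[0,0,-0.028,0,0,0,1],[0,0,-0.032,0,0,0,1],[0,0,-0.035,0,0,0,1],[0,0,-0.037,0,0,0,1],[0,0,-0.038,0,0,0,1],[0,0,-0.038,0,0,0,1]]]'

```text
clock: 7.0
eef_pos: [540.1, -98.5, 119.2]
eef_rot: [3.141, -0.001, 0.112]
wrist_force: [2.2, 0.5, 3.0]
finger_gap: 0.4
finger_force: 1.4
```

Emit:
servo_tool --motion '[[[0,0,-0.001,0,0,0,1],[0,0,-0.002,0,0,0,1],[0,0,-0.0025,0,0,0,1],[0,0,-0.0025,0,0,0,1]]]'

```text
clock: 7.4
eef_pos: [540.2, -98.6, 119.0]
eef_rot: [3.141, -0.001, 0.112]
wrist_force: [-2.4, 1.0, 13.6]
finger_gap: 0.7
finger_force: 6.8
```

Emit:
servo_tool --motion '[[[0,0,0.04,0,0,0,1],[0,0,0.1,0,0,0,1],[-0.06,0,0.15,0,0,0,1],[-0.1,0,0.15,0,0,0,1],[-0.1,0,0.15,0,0,0,1],[-0.1,0,0.15,0,0,0,1]]]'

```text
clock: 8.0
eef_pos: [490.0, -98.5, 192.5]
eef_rot: [-3.141, 0.0, 0.112]
wrist_force: [-0.2, -0.8, 1.6]
finger_gap: 0.2
finger_force: 0.0
```

```bash
python3 -c "
from h import *
c=cam('wrist','w4'); i=cv2.imread('pics/w4.png')[100:300,130:450]
cv2.imwrite('pics/w4c.png',cv2.resize(i,None,fx=2.5,fy=2.5,interpolation=2))"
```

```text
(no output)
```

View pics/w4c.png

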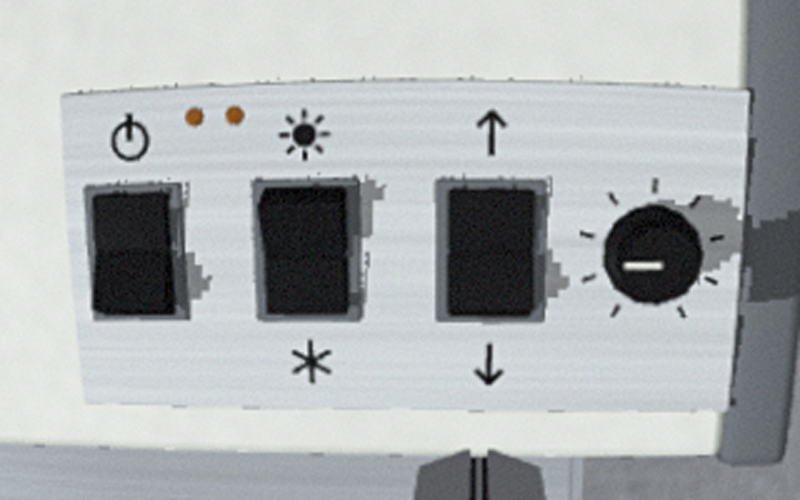

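The roller switch (490,250) now casts a shadow only at its near end, so it is at forward. Mains is on, the selector is at cold, the dial is untouched and the arm is clear.

```bash
python3 -c "
from cell import manip
print(manip.sign_off())"
```

```text
the job is handed in; nothing more can be done
None
```

I pressed the heat selector to cold, then mains on, then rollers to forward; the last close-up shows all three set and the dial untouched, and the job is handed in (verdict not shown).

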